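# Sweep the loose nuts off the sorting board into the red bin

## Task

Clear the three dark steel hex nuts off the plywood sorting board: with your fingertips, sweep them along the board and off its open end so that they drop into the red bin. Only push them, one by one or together: do not pinch them, press hard on them or lift them. Leave the brass sleeve standing where it is on the board, and do not disturb the oil bottle, wheel or screwdriver on the bench.

Things in the scene. Friction and masses are not known exactly. Their poses are not given: they have to be found in the camera images.
- board: plywood sorting board, fixed, 241 mm (its x) by 260 mm (its y), on runners; surface 80 mm above the bench. A fence 8 mm wide, 12 mm tall runs along its near (-x) and far (+x) sides, 225 mm between them; both ends (-y and +y, 130 mm from the centre) are open, with a bin at each. Origin: board centre at bench height (80 mm below the surface); z up.
- red_bin: red plastic bin, fixed on the bench against one open end of the board (which end varies). 245 mm along its x (parallel to the board's x), 120 mm along its y, walls 3 mm, rim 70 mm high, low front wall (-x end) 42 mm. The rim is 10 mm below the board's surface, 3 mm from the board's end: a nut pushed over the end falls in. Nuts go here; starts empty. Origin: centre of underside, on the bench.
- blue_bin: blue plastic bin, fixed on the bench against one open end of the board (which end varies). 245 mm along its x (parallel to the board's x), 120 mm along its y, walls 3 mm, rim 70 mm high, low front wall (-x end) 42 mm. The rim is 10 mm below the board's surface, 3 mm from the board's end: a nut pushed over the end falls in. Holds a few white washers; not for nuts. Origin: centre of underside, on the bench.
- nut1: dark steel hex nut, one of three alike: 30 mm across flats, 35 mm across corners, 16 mm tall with an 18 mm hole, about 65 g (45 to 90 g), lying flat and loose on the sorting board. Origin: centre of its underside; z along the hole, x towards a flat.
- nut2: dark steel hex nut, one of three alike: 30 mm across flats, 35 mm across corners, 16 mm tall with an 18 mm hole, about 65 g (45 to 90 g), lying flat and loose on the sorting board. Origin: centre of its underside; z along the hole, x towards a flat.
- nut3: dark steel hex nut, one of three alike: 30 mm across flats, 35 mm across corners, 16 mm tall with an 18 mm hole, about 65 g (45 to 90 g), lying flat and loose on the sorting board. Origin: centre of its underside; z along the hole, x towards a flat.
- sleeve: brass sleeve, 24 mm diameter, 45 mm tall, about 120 g, standing loose on the board among the nuts; these four pieces lie in separate lanes, centres at least 45 mm apart along board x, in varying order, within 60 mm of the board's centre along board y. Must stay. Origin: centre of its underside; z up its axis.
- oil: white plastic oil bottle with orange cap, 56 mm diameter, 130 mm tall, standing loose on the bench beside one of the bins. Origin: centre of its underside.
- wheel: black rubber wheel with grey hub, 75 mm diameter, 24 mm thick, lying flat and loose on the bench beside the other bin. Origin: centre of its underside.
- driver: screwdriver with green handle, about 200 mm long, lying loose on the bench beyond the board, roughly along world y. Origin: underside near its middle; x from handle to tip.

How it is judged:
At the end, for the whole second after the job is handed in: All three nuts lie at rest (under 0.05 m/s) inside the red bin, within its walls and below its rim; the brass sleeve stands upright (within 0.15 rad) within 15 mm of where it was; bottle, wheel and screwdriver are within 20 mm of where they were (x of nut1 in the frame of red_bin between -0.122 and 0.122 m and y of nut1 in the frame of red_bin between -0.06 and 0.06 m and z of each of nut1, nut2, nut3 in the frame of red_bin below 0.065 m and linear speed of each of nut1, nut2, nut3 below 0.05 m/s and x of nut2 in the frame of red_bin between -0.122 and 0.122 m and y of nut2 in the frame of red_bin between -0.06 and 0.06 m and x of nut3 in the frame of red_bin between -0.122 and 0.122 m and y of nut3 in the frame of red_bin between -0.06 and 0.06 m and distance of sleeve from where it was at the start of the episode below 0.015 m and angle between sleeve's own z axis and vertical below 0.15 rad and distance of each of oil, wheel, driver from where it was at the start of the episode below 0.02 m); the robot touches nothing.
It fails at once if a nut is lifted off the sorting board (the centre of its underside more than 24 mm above the surface) (height (world z) of any of nut1, nut2, nut3 above 0.104 m).
It fails at once if a nut is pinched or pressed hard (over 25 N from the fingers) (contact force between the fingers and nut1 above 25 N or contact force between the fingers and nut2 above 25 N or contact force between the fingers and nut3 above 25 N).
It fails at once if the brass sleeve is pushed away (20 mm) or knocked over (distance of sleeve from where it was at the start of the episode above 0.02 m or angle between sleeve's own z axis and vertical above 0.35 rad).
It fails at once if the bottle, wheel or screwdriver on the bench is moved more than 30 mm (distance of any of oil, wheel, driver from where it was at the start of the episode above 0.03 m).
It also fails if it takes over 64 s, if anything falls off the work surface, if the arm or the gripper's body presses on something with over 40 N, if the wrist force passes 120 N, or if a joint passes its speed limit or range.

## Robot

A 6-joint arm with a two-finger parallel gripper is mounted at the origin on the work surface. World frame = base frame: x ahead of the robot, y to its left, z up, the work surface at z = 0. Lengths are in m, angles in rad, forces in N, time in s.
With the tool pointing down it reaches from about 0.375 to 0.9 m from the base axis. Payload 3.1 kg.
Tool frame: the origin (TCP) lies at the very end of the fingers, on their centre line; the grasp point (between the pads) lies 19 mm behind it (hold_point_z is the distance from the TCP to the grasp point, in m); x points along the fingers, y is the direction in which the jaws open and shut, and the axes are right-handed (so a half turn about x gives the same grasp; the last joint's range is limited). The gripper opens to 87 mm and grips with 3 to 60 N. Pads are 19 mm wide; open, the fingers measure 117 mm over their backs; the gripper's body (75 mm by 190 mm) begins 51 mm behind the grasp point.
Start: joints at [1.151, 0.527, 1.433, -0, 1.181, -0.178], TCP at [0.15, 0.607, 0.223] pointing down, gripper open.
Joint ranges: [-3.08, 3.08], [-0.75, 2.2], [0.22, 2.44], [-1.43, 4.57], [0, 2.65], [-2.85, 2.85]. Speed limits (rad/s): [2.79, 2.79, 3.14, 3.14, 3.14, 3.14].

## Interface

Orientations are given as a unit quaternion [x, y, z, w].
In Python, from rig import * gives the robot as it stands.
- The arm moves only by the tool send_rows, never from a script. Its argument "steps" is a list that holds one entry, the list of rows, each a list of 6 numbers: the shift along the tool's x, y, z in cm, then the turn, a rotation vector about the tool's x, y, z in units of 6 degrees (1.0 is 6 degrees). In form: [[[x, y, z, wx, wy, wz], ...]]. A call has 1 to 8 rows; each row shifts and turns the pose as measured when the row begins, along the tool's axes as they then stand; what a row does not reach is not made up. A row lasts 1/12 s, in which the tool goes at most 41.7 mm and 7.16 degrees, less where a joint would pass 70% of its speed; a pose out of reach is approached as far as the arm can. A call is refused whole if a number of a shift passes 4.17 or a number of a turn 1, either way. A call with a gripper value outside its range is refused whole. "gripper" is the closure, from 0 (fully open) to 1 (shut), set as the call begins (left out, the last holds). The fingers move at their own pace and stop on an object; "force" is the grip in N (left out, the last holds). Time passes only in rows, so rows that do not move let the fingers close. It gives the time, the measured TCP pose, the force and the opening at its end, in the units of the state.
- get_obs(): the state, without advancing time (a new reading comes with each control period).
- camera(name): name is "scene" or "top" or "wrist"; returns (picture, depth): 400x640x3 uint8, red, green, blue; 400x640 float32, m along the optical axis (not along the pixel's ray), 0 where there is no reading.
- camera_params(name): a dict with "intrinsics" (3x3 intrinsics, pixels), "position" and "attitude" of the camera in the world; the wrist camera has in their place "T_tool_cam" (4x4, takes a point from camera to tool coordinates, whose origin is the TCP and whose axes are the tool frame's). Camera axes: x right, y down, z forward; pixel columns grow to the right and rows downward; lengths in m; the calibration is good to about 2 mm. A picture is of the moment at which its call begins: read the wrist's pose just before it. camera_params takes no time and is no camera call.
- hand_in(): hands the job in, once; it reports no verdict.
The state is a dict: "time": time; "q": joint angles; "joint_velocities": joint speeds; "joint_torque": joint torques, N m; "position": TCP position; "tool_rot": TCP orientation; "ft_force": force on the tool from outside, world axes, zero at the start; "moment": the same for the moment, N m; "grip_width": finger opening in m.
Only numpy, scipy, OpenCV 4.12 (cv2) and the standard library are available. Lean on these libraries where they do the work, as an engineer would, in place of code of your own. Each camera call takes 0.05 s, during which the arm holds its last target.

## Working session

There is one attempt and no reset: what is moved stays moved. The work goes in short steps, Python scripts to look and compute and a tool call to move; the robot and the scene stay as the last step left them, time stands still between calls to the robot, and variables do not carry over. Pictures are saved under pics/ and viewed, and the job is handed in when it is done.

Besides the shell and the picture viewer there is one more tool, called by a JSON object that holds its "name" and its "arguments". send_rows: Moves the arm, as the interface text tells. Its arguments: {"type":"object","properties":{"steps":{"type":"array"},"gripper":{"type":"number"},"force":{"type":"number"}},"required":["steps"]}

```bash
ls; mkdir -p pics
python3 - <<'E'
from rig import *
import cv2,numpy as np
o=get_obs(); print(o)
for n in ['top','scene']:
    p,d=camera(n); cv2.imwrite(f'pics/{n}0.png',p[:,:,::-1]); np.save(f'{n}0.npy',d); np.save(f'{n}0rgb.npy',p)
    print(n,camera_params(n))
print(camera_params('wrist'))
E
```

```text
pics
{'time': 0.0, 'q': array([ 1.15050545e+00,  5.28451697e-01,  1.43387119e+00,  2.06097419e-05,
        1.18137395e+00, -1.78458677e-01]), 'joint_velocities': array([ 0.00041472,  0.00228887,  0.00042667,  0.0018766 , -0.00125951,
        0.00148468]), 'joint_torque': array([ 9.73414426e-04, -4.40043175e+01, -1.76593816e+01,  6.34613307e-02,
        5.81411412e-02, -1.73778681e-04]), 'position': array([0.14932315, 0.6061707 , 0.2215904 ]), 'tool_rot': array([ 0.08458624,  0.702169  , -0.08600397,  0.70171731]), 'ft_force': array([ 0.56038275, -0.42401097, -0.25036738]), 'moment': array([ 0.01064039,  0.0045578 , -0.0057714 ]), 'grip_width': 0.08717537533731944}
top {'intrinsics': array([[373.65533723,   0.        , 325.1569801 ],
       [  0.        , 373.65533723, 203.05104783],
       [  0.        ,   0.        ,   1.        ]]), 'position': array([0.37712276, 0.01932053, 1.36049726]), 'attitude': array([-0.67759851,  0.72858395, -0.07458372,  0.06680534])}
scene {'intrinsics': array([[466.95794831,   0.        , 319.41944124],
       [  0.        , 466.95794831, 200.19889324],
       [  0.        ,   0.        ,   1.        ]]), 'position': array([1.25356523, 0.51519743, 1.07488467]), 'attitude': array([ 0.39621774,  0.85625094, -0.29647537, -0.1481492 ])}
{'intrinsics': array([[276.47317196,   0.        , 319.03283966],
       [  0.        , 276.47317196, 199.82429048],
       [  0.        ,   0.        ,   1.        ]]), 'T_tool_cam': array([[-3.11170941e-04, -2.85648973e-01,  9.58334267e-01,
        -1.61478290e-01],
       [ 9.99999662e-01, -8.17608075e-04,  8.09967166e-05,
         1.82830907e-04],
       [ 7.60405207e-04,  9.58333969e-01,  2.85649131e-01,
        -7.96618937e-02],
       [ 0.00000000e+00,  0.00000000e+00,  0.00000000e+00,
         1.00000000e+00]])}
```

View pics/top0.png

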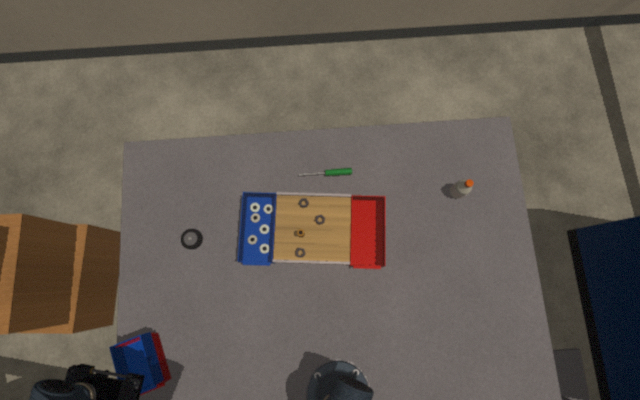

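View pics/scene0.png

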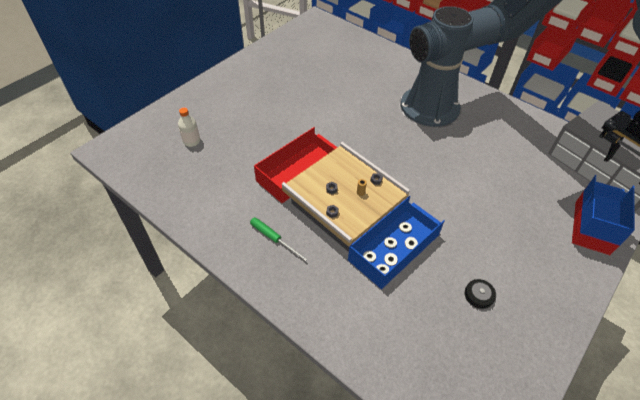

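The top view shows red on the right at (368,232), nuts near (303,203), (320,219), (300,253), and the sleeve near (299,233). The blue bin is on the left, and the bottle and wheel are well clear.

```bash
cat > h.py <<'E'
import numpy as np,cv2
from scipy.spatial.transform import Rotation as R
from rig import *
def cloud(name,d,T=None):
    c=camera_params(name);K=c['intrinsics']
    if T is None:
        Rm=R.from_quat(c['attitude']).as_matrix();t=c['position']
    else: Rm,t=T[:3,:3],T[:3,3]
    v,u=np.mgrid[:400,:640]
    P=np.stack([(u-K[0,2])/K[0,0]*d,(v-K[1,2])/K[1,1]*d,d],-1)
    return P@Rm.T+t
E
python3 - <<'E'
from h import *
for n in ['top','scene']:
    d=np.load(n+'0.npy');rgb=np.load(n+'0rgb.npy').astype(int);P=cloud(n,d);print(n)
    H=cv2.cvtColor(rgb.astype(np.uint8),cv2.COLOR_RGB2HSV)
    z=P[...,2]
    M={'red':(rgb[...,0]>110)&(rgb[...,1]<60),'blue':(rgb[...,2]>80)&(rgb[...,0]<60),
       'board':(abs(z-.08)<.006),'items':(z>.088)&(z<.14)}
    roi=(d>0)&(P[...,0]>.3)&(P[...,0]<.75)&(abs(P[...,1])<.35)
    for k,m in M.items():
        m=m&roi
        k_,lab,st,ce=cv2.connectedComponentsWithStats(m.astype(np.uint8))
        for i in range(1,k_):
            if st[i,4]<12: continue
            q=P[lab==i]
            print(k,st[i,4],ce[i].round(),'lo',np.percentile(q,2,axis=0).round(3),'hi',np.percentile(q,98,axis=0).round(3),'mean',q.mean(0).round(4))
            if k=='board':
                pts=q[:,:2].astype(np.float32); print('   rect',cv2.minAreaRect(pts))
E
```

```text
top
red 1718 [363. 234.] lo [ 0.41  -0.183 -0.001] hi [ 0.649 -0.084  0.07 ] mean [ 0.5285 -0.1348  0.009 ]
red 21 [369. 196.] lo [ 0.65  -0.195  0.068] hi [ 0.655 -0.127  0.076] mean [ 0.6523 -0.161   0.0717]
red 29 [384. 211.] lo [ 0.549 -0.216  0.052] hi [ 0.645 -0.205  0.067] mean [ 0.5973 -0.2107  0.058 ]
blue 1567 [256. 232.] lo [ 0.448  0.185 -0.002] hi [0.691 0.309 0.071] mean [0.5621 0.2527 0.0112]
blue 24 [262. 193.] lo [0.687 0.175 0.068] hi [0.694 0.253 0.075] mean [0.6904 0.214  0.0708]
board 4518 [313. 228.] lo [ 0.443 -0.081  0.076] hi [0.663 0.171 0.085] mean [0.5507 0.0444 0.0809]
   rect ((0.5530633330345154, 0.0452275276184082), (0.26665422320365906, 0.22580261528491974), 84.14928436279297)
board 19 [304. 203.] lo [0.635 0.062 0.076] hi [0.649 0.079 0.083] mean [0.6423 0.0701 0.0803]
   rect ((0.6426426768302917, 0.0701022744178772), (0.01284413505345583, 0.015165886841714382), 41.74190139770508)
board 20 [320. 219.] lo [0.574 0.011 0.076] hi [0.587 0.025 0.085] mean [0.5801 0.0171 0.0812]
   rect ((0.5809839367866516, 0.017562512308359146), (0.013902917504310608, 
[... 1340 characters left out ...]
0816]
   rect ((0.6367507576942444, 0.0657457560300827), (0.010508128441870213, 0.015477383509278297), 51.31258773803711)
items 266 [375. 167.] lo [ 0.424 -0.065  0.088] hi [0.456 0.184 0.096] mean [0.4409 0.0657 0.0918]
items 85 [376. 178.] lo [0.459 0.079 0.089] hi [0.489 0.109 0.098] mean [0.4741 0.0944 0.0942]
items 123 [361. 187.] lo [0.527 0.078 0.09 ] hi [0.55  0.099 0.129] mean [0.5412 0.0897 0.1137]
items 302 [317. 212.] lo [ 0.657 -0.086  0.088] hi [0.687 0.16  0.096] mean [0.6725 0.0438 0.0919]
items 88 [331. 187.] lo [0.568 0.005 0.089] hi [0.597 0.034 0.1  ] mean [0.5832 0.0195 0.095 ]
items 94 [332. 210.] lo [0.628 0.058 0.089] hi [0.659 0.087 0.1  ] mean [0.6444 0.072  0.0945]
```

```bash
cat >> h.py <<'E'
def rel(target,yaw_ey=None,verbose=True):
    """shift in tool axes (cm) to world target; turn about tool x (6deg units) so tool y -> board ex"""
    o=get_obs();Rm=R.from_quat(o['tool_rot']).as_matrix()
    print('t',round(o['time'],2),'pos',o['position'].round(4),'F',o['ft_force'].round(2),'w',round(o['grip_width'],4))
    print('shift cm',((np.array(target)-o['position'])@Rm*100).round(2))
    if yaw_ey is not None:
        a=np.radians(yaw_ey); best=None
        ex=np.array([np.cos(a),np.sin(a),0]); dn=np.array([0,0,-1.])
        for s in (1,-1):
            Rt=np.stack([dn,s*ex,np.cross(dn,s*ex)],1)
            rv=R.from_matrix(Rm.T@Rt).as_rotvec()
            print('turn units',(np.degrees(rv)/6).round(2),'sign',s)
E
python3 - <<'E'
from h import *
print(R.from_quat(get_obs()['tool_rot']).as_matrix().round(3))
rel([.55,.2,.22],-5.8)
E
```

```text
[[-0.001  0.239  0.971]
 [-0.002  0.971 -0.239]
 [-1.    -0.002 -0.   ]]
t 0.1 pos [0.1493 0.6062 0.2217] F [ 0.75 -0.29  0.08] w 0.0872
shift cm [  0.21 -29.85  48.63]
turn units [1.366e+01 1.000e-02 2.000e-02] sign 1
turn units [-1.634e+01 -2.000e-02  1.000e-02] sign -1
```

{"name": "send_rows", "arguments": {"steps": [[[0, -1.8, 2.9, 1, 0, 0], [0, -1.5, 3.1, 1, 0, 0], [0, -1.1, 3.2, 1, 0, 0], [0, -0.8, 3.3, 1, 0, 0], [0, -0.4, 3.4, 1, 0, 0], [0, -0.1, 3.4, 1, 0, 0], [0, 0.3, 3.4, 1, 0, 0], [0, 0.6, 3.3, 1, 0, 0]]], "gripper": 1, "force": 10}}

```text
time: 0.77
position: [0.3387, 0.4068, 0.2174]
tool_rot: [0.369, 0.603, -0.373, 0.601]
ft_force: [0.3, 0.8, 1.0]
grip_width: 0.0418
```

Run:
```python
from h import *
rel([.55,.13,.24],-5.8)
```

```text
t 0.77 pos [0.3387 0.4068 0.2174] F [0.27 0.76 0.99] w 0.0418
shift cm [-2.3   6.42 34.22]
turn units [5.42 0.02 0.06] sign 1
turn units [-2.458e+01 -8.000e-02  2.000e-02] sign -1
```

{"name": "send_rows", "arguments": {"steps": [[[-0.3, 0.7, 3.8, 1, 0, 0], [-0.3, 1.1, 3.7, 1, 0, 0], [-0.3, 1.4, 3.6, 1, 0, 0], [-0.3, 1.8, 3.4, 1, 0, 0], [-0.3, 2.1, 3.2, 1, 0, 0], [-0.3, 2.4, 3.0, 0.4, 0, 0], [-0.3, 2.5, 2.9, 0, 0, 0], [-0.3, 2.5, 2.9, 0, 0, 0]]]}}

```text
time: 1.43
position: [0.5202, 0.1419, 0.2387]
tool_rot: [-0.528, -0.468, 0.536, -0.464]
ft_force: [0.5, 0.3, 0.0]
grip_width: 0.0008
```

Run:
```python
from h import *
rel([.55,.13,.24],-5.8)
o=get_obs();p,d=camera('wrist'); cv2.imwrite('pics/w1.png',p[:,:,::-1]); np.save('w1.npy',d);np.savez('w1p.npz',pos=o['position'],rot=o['tool_rot'],rgb=p)
```

```text
t 1.43 pos [0.5202 0.1419 0.2387] F [0.51 0.3  0.01] w 0.0008
shift cm [-0.16  3.11  0.79]
turn units [-0.29  0.05  0.11] sign 1
turn units [29.71  0.17 -0.08] sign -1
```

View pics/w1.png

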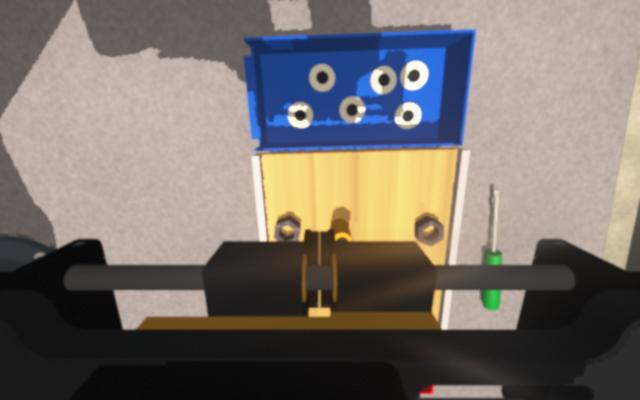

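The wrist view shows nuts at (288,228) and (429,228), with the sleeve at (341,228). The fences run to either side, and the fingers hide the third nut.

```bash
cat > wm.py <<'E'
from h import *
import sys
def wcloud(n):
    d=np.load(n+'.npy');a=np.load(n+'p.npz');T=np.eye(4);T[:3,:3]=R.from_quat(a['rot']).as_matrix();T[:3,3]=a['pos']
    return cloud('wrist',d,T@camera_params('wrist')['T_tool_cam']),d,a['rgb']
E
python3 - <<'E'
from wm import *
P,d,rgb=wcloud('w1');z=P[...,2]
roi=(d>0)&(P[...,0]>.38)&(P[...,0]<.72)&(P[...,1]>-.1)
m=roi&(z>.086)&(z<.14); m[238:]=0
k_,lab,st,ce=cv2.connectedComponentsWithStats(m.astype(np.uint8))
for i in range(1,k_):
    if st[i,4]<20: continue
    q=P[lab==i]; print(st[i],'lo',q.min(0).round(3),'hi',q.max(0).round(3),'mean',q.mean(0).round(4))
    if st[i,3]>60:
        c=np.polyfit(q[:,1],q[:,0],1);print('fence slope deg',np.degrees(np.arctan(c[0])),'x at y=.05',np.polyval(c,.05))
b=roi&(abs(z-.08)<.004);b[238:]=0
print('board z',np.median(z[b]),'ymax',np.percentile(P[b][:,1],99.5))
E
```

```text
[450 150  20  88 817] lo [0.668 0.06  0.086] hi [0.687 0.165 0.093] mean [0.6774 0.1148 0.0906]
fence slope deg 5.881017599377903 x at y=.05 0.670761027350161
[252 155  16  83 652] lo [0.438 0.088 0.086] hi [0.456 0.189 0.093] mean [0.4475 0.1417 0.0908]
fence slope deg 5.840765517147409 x at y=.05 0.4381039110552102
[274 217  27  21 324] lo [0.456 0.084 0.086] hi [0.489 0.111 0.097] mean [0.473  0.0997 0.0936]
[416 217  29  21 374] lo [0.627 0.062 0.086] hi [0.658 0.089 0.097] mean [0.6418 0.0774 0.0932]
[331 220  21  18 282] lo [0.525 0.089 0.087] hi [0.547 0.1   0.126] mean [0.537 0.097 0.11 ]
board z 0.079216757339378 ymax 0.1844054393048112
```

Run:
```python
from h import *
rel([.4768,.138,.11],-5.85)
```

```text
t 1.48 pos [0.5264 0.1356 0.2395] F [ 4.17 -2.82  0.38] w 0.0005
shift cm [12.97 -4.91  0.31]
turn units [-0.32  0.09  0.03] sign 1
turn units [29.68  0.05 -0.14] sign -1
```

{"name": "send_rows", "arguments": {"steps": [[[0, -2.4, 0, -0.3, 0.1, 0], [0, -2.4, 0, 0, 0, 0], [2, 0, 0, 0, 0, 0], [3, 0, 0, 0, 0, 0], [3, 0, 0, 0, 0, 0], [2, 0, 0, 0, 0, 0], [1, 0, 0, 0, 0, 0], [0, 0, 0, 0, 0, 0]]]}}

```text
time: 2.15
position: [0.4814, 0.1365, 0.126]
tool_rot: [0.529, 0.47, -0.527, 0.47]
ft_force: [-0.6, -0.1, 0.4]
grip_width: 0.0006
```

Run:
```python
from h import *
rel([.4768,.138,.086],-5.85)
```

```text
t 2.15 pos [0.4814 0.1365 0.126 ] F [-0.56 -0.07  0.38] w 0.0006
shift cm [ 4.   -0.48 -0.09]
turn units [-0.13 -0.02 -0.03] sign 1
turn units [29.87 -0.04  0.03] sign -1
```

{"name": "send_rows", "arguments": {"steps": [[[0.8, -0.5, -0.1, -0.1, 0, 0], [0.8, 0, 0, 0, 0, 0], [0.8, 0, 0, 0, 0, 0], [0.8, 0, 0, 0, 0, 0], [0.5, 0, 0, 0, 0, 0], [0, 0, 0, 0, 0, 0]]]}}

```text
time: 2.65
position: [0.4781, 0.1388, 0.0875]
tool_rot: [0.527, 0.472, -0.524, 0.474]
ft_force: [0.5, 0.4, -1.3]
grip_width: 0.0005
```

Run:
```python
from h import *
rel([.4768,.138,.086],-5.85)
```

```text
t 2.65 pos [0.4781 0.1388 0.0875] F [ 0.47  0.44 -1.28] w 0.0005
shift cm [ 0.15 -0.12  0.09]
turn units [-0.03 -0.02 -0.05] sign 1
turn units [29.97 -0.08  0.03] sign -1
```

{"name": "send_rows", "arguments": {"steps": [[[0.2, -0.1, 0.4, 0, 0, 0], [0, 0, 0.4, 0, 0, 0], [0, 0, 0.4, 0, 0, 0], [0, 0, 0.4, 0, 0, 0], [0, 0, 0.4, 0, 0, 0], [0, 0, 0.4, 0, 0, 0], [0, 0, 0.5, 0, 0, 0], [0, 0, 0.5, 0, 0, 0]]]}}

```text
time: 3.32
position: [0.4751, 0.1021, 0.0866]
tool_rot: [0.529, 0.471, -0.523, 0.475]
ft_force: [0.1, 0.3, -0.4]
grip_width: 0.0005
```

```bash
cat > look.py <<'E'
from h import *
import sys
n=sys.argv[1]
for c in ['top','scene']:
    p,d=camera(c);P=cloud(c,d);z=P[...,2]
    roi=(d>0)&(P[...,0]>.4)&(P[...,0]<.72)&(P[...,1]>-.24)&(P[...,1]<.2)
    rgb=p.astype(int)
    dark=roi&(rgb.max(2)<75)&(z<.1)
    k_,lab,st,ce=cv2.connectedComponentsWithStats(dark.astype(np.uint8))
    if 0:
      for i in range(1,k_):
        if st[i,4]>12: print(c,'dark',ce[i].round(),st[i,4],P[lab==i].mean(0).round(3))
    crop=p[170:290,220:410] if c=='top' else p[100:300,230:460]
    cv2.imwrite(f'pics/{c}{n}.png',cv2.resize(crop[:,:,::-1],None,fx=3,fy=3,interpolation=cv2.INTER_CUBIC))
E
python3 - <<'E'
from h import *
rel([.455,-.098,.086],-5.85)
E
python3 look.py a
```

```text
t 3.32 pos [0.4751 0.1021 0.0866] F [ 0.05  0.32 -0.37] w 0.0005
shift cm [1.000e-02 1.000e-01 2.011e+01]
turn units [-0.03 -0.03 -0.09] sign 1
turn units [29.97 -0.14  0.04] sign -1
```

View pics/scenea.png

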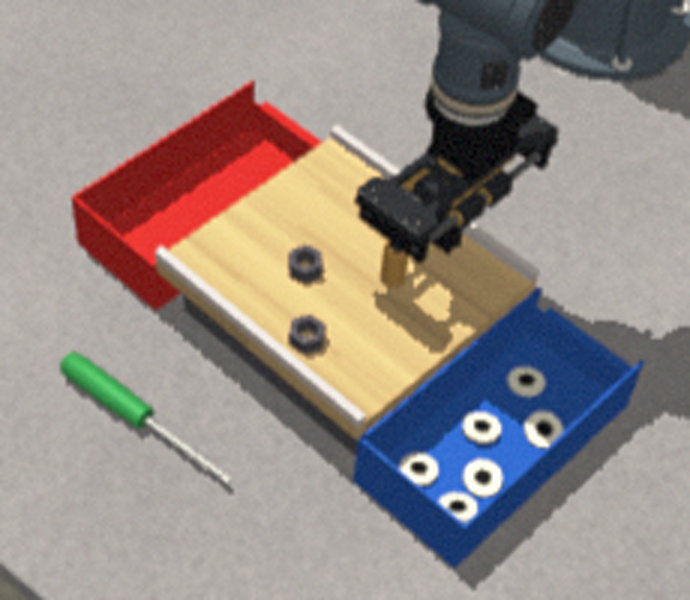

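The scene crop shows the sleeve still at (395,268) and the gripper hiding nut C. The other two nuts haven't moved, so I'll keep pushing.

{"name": "send_rows", "arguments": {"steps": [[[0, 0.1, 0.6, 0, 0, 0], [0, 0, 0.7, 0, 0, 0], [0, 0, 0.7, 0, 0, 0], [0, 0, 0.7, 0, 0, 0], [0, 0, 0.7, 0, 0, 0], [0, 0, 0.7, 0, 0, 0], [0, 0, 0.7, 0, 0, 0], [0, 0, 0.7, 0, 0, 0]]]}}

```text
time: 4.08
position: [0.4698, 0.0425, 0.0866]
tool_rot: [0.529, 0.471, -0.523, 0.475]
ft_force: [-0.6, 0.8, 0.6]
grip_width: 0.0005
```

```bash
python3 - <<'E'
from h import *
rel([.455,-.098,.086],-5.85)
E
python3 look.py b
```

```text
t 4.08 pos [0.4698 0.0425 0.0866] F [-0.57  0.78  0.58] w 0.0005
shift cm [1.000e-02 1.000e-02 1.413e+01]
turn units [-0.03 -0.03 -0.09] sign 1
turn units [29.97 -0.14  0.05] sign -1
```

View pics/sceneb.png

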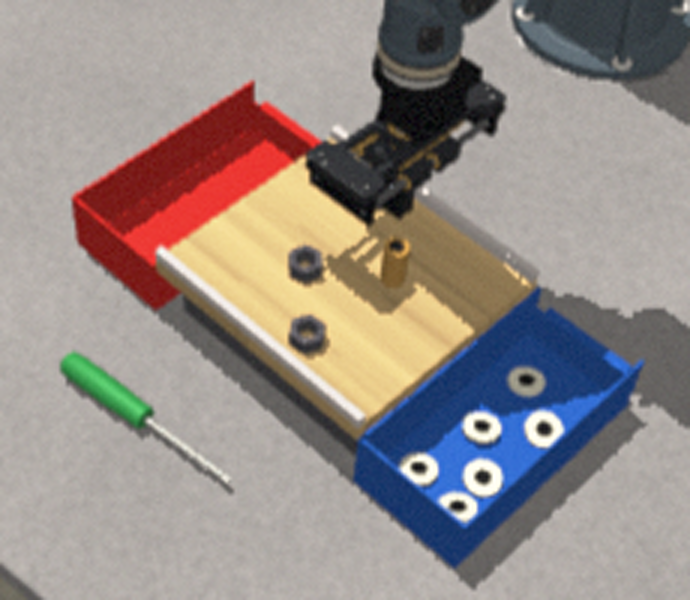

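The sleeve hasn't moved and nut C is no longer where it was, so it is travelling with the fingers.

{"name": "send_rows", "arguments": {"steps": [[[0, 0, 0.8, 0, 0, 0], [0, 0, 0.8, 0, 0, 0], [0, 0, 0.8, 0, 0, 0], [0, 0, 0.8, 0, 0, 0], [0, 0, 0.8, 0, 0, 0], [0, 0, 0.8, 0, 0, 0], [0, 0, 0.8, 0, 0, 0], [0, 0, 0.8, 0, 0, 0]]]}}

```text
time: 4.85
position: [0.4622, -0.0265, 0.0865]
tool_rot: [0.529, 0.471, -0.522, 0.475]
ft_force: [0.3, 1.1, -0.1]
grip_width: 0.0004
```

{"name": "send_rows", "arguments": {"steps": [[[0, 0, 0.7, 0, 0, 0], [0, 0, 0.7, 0, 0, 0], [0, 0, 0.7, 0, 0, 0], [0, 0, 0.6, 0, 0, 0], [0, 0, 0.6, 0, 0, 0], [0, 0, 0.6, 0, 0, 0], [0, 0, 0.6, 0, 0, 0], [0, 0, 0.6, 0, 0, 0]]]}}

```text
time: 5.52
position: [0.456, -0.084, 0.0861]
tool_rot: [0.529, 0.471, -0.523, 0.475]
ft_force: [0.3, 0.9, 0.1]
grip_width: 0.0002
```

```bash
python3 - <<'E'
from h import *
rel([.455,-.098,.086],-5.85)
E
python3 look.py c
```

```text
t 5.52 pos [ 0.456  -0.084   0.0861] F [0.34 0.92 0.13] w 0.0002
shift cm [0.01 0.05 1.4 ]
turn units [-0.03 -0.03 -0.09] sign 1
turn units [29.97 -0.14  0.04] sign -1
```

View pics/scenec.png

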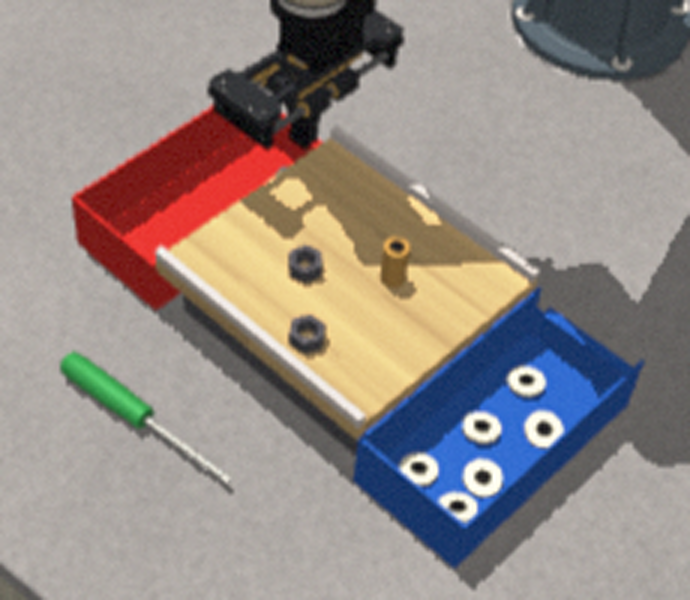

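View pics/topc.png

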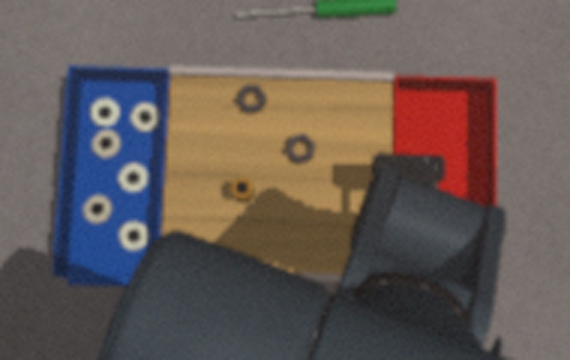

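{"name": "send_rows", "arguments": {"steps": [[[0, 0, 0.6, 0, 0, 0], [0, 0, 0.6, 0, 0, 0], [0, 0, 0.6, 0, 0, 0], [0, 0, 0.4, 0, 0, 0], [-1.5, 0, 0, 0, 0, 0], [-2.5, 0, 0, 0, 0, 0], [-2.5, 0, 0, 0, 0, 0], [-1.5, 0, 0, 0, 0, 0]]]}}

```text
time: 6.28
position: [0.4498, -0.1084, 0.165]
tool_rot: [0.528, 0.474, -0.525, 0.471]
ft_force: [-0.1, 0.1, -0.2]
grip_width: 0.0006
```

```bash
python3 - <<'E'
from h import *
rel([.5846,.064,.16],-5.85)
E
python3 look.py d
```

```text
t 6.28 pos [ 0.4498 -0.1084  0.165 ] F [-0.09  0.09 -0.21] w 0.0006
shift cm [  0.62  11.55 -18.58]
turn units [-0.05 -0.07  0.01] sign 1
turn units [2.995e+01 2.000e-02 1.000e-01] sign -1
```

View pics/scened.png

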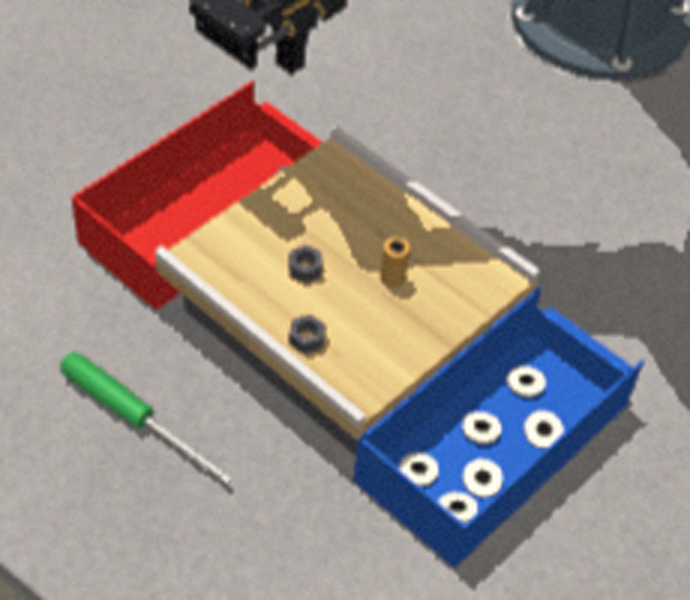

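Nut C has left the board. The bin's near edge is hidden from this camera, so I'll check for the nut later. Next is nut B.

{"name": "send_rows", "arguments": {"steps": [[[0, 1.5, -2.4, 0, 0, 0], [0, 1.5, -2.4, 0, 0, 0], [0, 1.5, -2.4, 0, 0, 0], [0, 1.5, -2.4, 0, 0, 0], [0, 1.5, -2.4, 0, 0, 0], [0, 1.5, -2.4, 0, 0, 0], [0, 1.5, -2.4, 0, 0, 0], [0, 1.0, -1.8, 0, 0, 0]]]}}

```text
time: 7.05
position: [0.5854, 0.0663, 0.1583]
tool_rot: [-0.527, -0.473, 0.529, -0.467]
ft_force: [0.8, -0.1, 0.2]
grip_width: 0.0006
```

{"name": "send_rows", "arguments": {"steps": [[[0, 0, 0, 0, 0, 0], [0, 0, 0, 0, 0, 0]]]}}

```text
time: 7.22
position: [0.5865, 0.0698, 0.1552]
tool_rot: [-0.526, -0.475, 0.528, -0.467]
ft_force: [-0.4, 0.1, 0.7]
grip_width: 0.0004
```

```bash
python3 - <<'E'
from h import *
rel([.5848,.065,.086],-5.85)
E
python3 look.py e
```

```text
t 7.22 pos [0.5865 0.0698 0.1552] F [-0.38  0.08  0.7 ] w 0.0004
shift cm [ 6.92 -0.05  0.54]
turn units [-0.09 -0.05  0.1 ] sign 1
turn units [29.91  0.15  0.08] sign -1
```

View pics/topd.png

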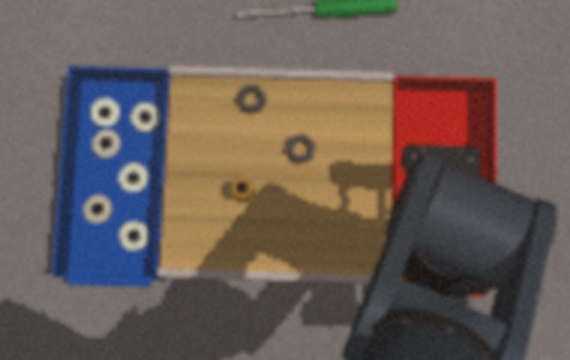

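View pics/tope.png

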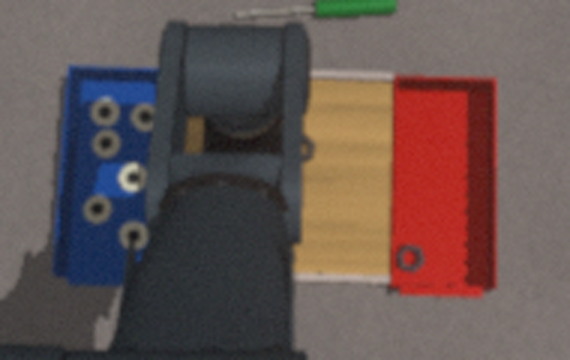

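The second top view shows nut C lying in the red bin at crop (410,258). Now lowering behind nut B.

{"name": "send_rows", "arguments": {"steps": [[[1.5, 0, 0.2, -0.1, 0, 0.1], [1.5, 0, 0, 0, 0, 0], [1.2, 0, 0, 0, 0, 0], [1, 0, 0, 0, 0, 0], [0.8, 0, 0, 0, 0, 0], [0.5, 0, 0, 0, 0, 0], [0, 0, 0, 0, 0, 0]]]}}

```text
time: 7.9
position: [0.5812, 0.0599, 0.0873]
tool_rot: [0.527, 0.473, -0.527, 0.47]
ft_force: [0.3, -0.3, 0.3]
grip_width: 0.0007
```

```bash
python3 - <<'E'
from h import *
rel([.5848,.065,.086],-5.85)
E
python3 look.py f
```

```text
t 7.9 pos [0.5812 0.0599 0.0873] F [ 0.3  -0.32  0.35] w 0.0007
shift cm [ 0.13  0.3  -0.54]
turn units [-0.08 -0.04  0.03] sign 1
turn units [29.92  0.05  0.06] sign -1
```

View pics/scenef.png

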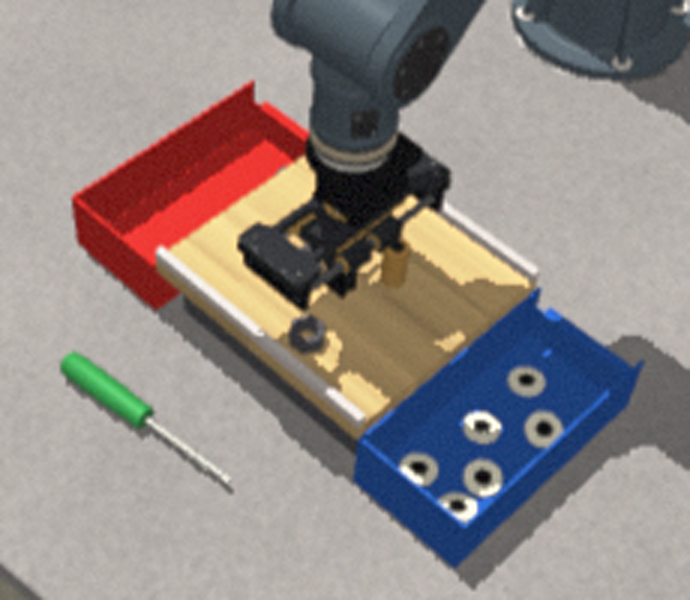

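The sleeve stands clear at (395,268) and the fingers are behind nut B. Pushing.

{"name": "send_rows", "arguments": {"steps": [[[0.1, 0.3, 0.3, -0.1, 0, 0], [0, 0, 0.4, 0, 0, 0], [0, 0, 0.4, 0, 0, 0], [0, 0, 0.4, 0, 0, 0], [0, 0, 0.4, 0, 0, 0], [0, 0, 0.5, 0, 0, 0], [0, 0, 0.6, 0, 0, 0], [0, 0, 0.7, 0, 0, 0]]]}}

```text
time: 8.67
position: [0.5836, 0.0207, 0.09]
tool_rot: [0.526, 0.475, -0.521, 0.476]
ft_force: [-0.4, 0.9, -0.3]
grip_width: 0.0003
```

{"name": "send_rows", "arguments": {"steps": [[[0, 0, 0.8, 0, 0, 0], [0, 0, 0.8, 0, 0, 0], [0, 0, 0.8, 0, 0, 0], [0, 0, 0.8, 0, 0, 0], [0, 0, 0.8, 0, 0, 0], [0, 0, 0.8, 0, 0, 0], [0, 0, 0.8, 0, 0, 0], [0, 0, 0.8, 0, 0, 0]]]}}

```text
time: 9.33
position: [0.5768, -0.0504, 0.09]
tool_rot: [0.526, 0.475, -0.521, 0.475]
ft_force: [-0.4, 1.5, 0.9]
grip_width: 0.0006
```

```bash
python3 - <<'E'
from h import *
rel([.5675,-.107,.086],-5.85)
E
python3 look.py g
```

```text
t 9.33 pos [ 0.5768 -0.0504  0.09  ] F [-0.44  1.5   0.85] w 0.0006
shift cm [ 0.37 -0.37  5.72]
turn units [ 0.04 -0.05 -0.05] sign 1
turn units [-29.96   0.08  -0.07] sign -1
```

View pics/sceneg.png

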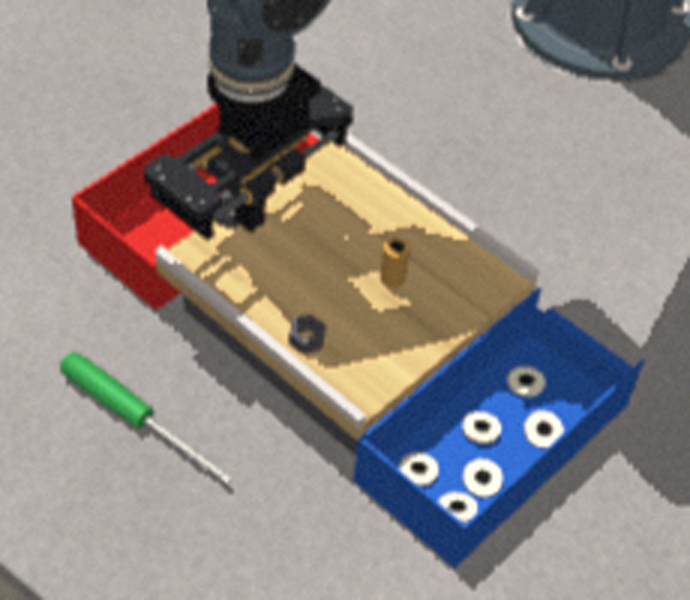

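Nut B is off its start spot and travelling at the fingers, and the sleeve is still.

{"name": "send_rows", "arguments": {"steps": [[[0.1, -0.1, 0.7, 0, 0, 0], [0.1, -0.1, 0.7, 0, 0, 0], [0.1, 0, 0.6, 0, 0, 0], [0, 0, 0.6, 0, 0, 0], [0, 0, 0.6, 0, 0, 0], [0, 0, 0.6, 0, 0, 0], [0, 0, 0.6, 0, 0, 0], [0, 0, 0.6, 0, 0, 0]]]}}

```text
time: 10.1
position: [0.569, -0.1045, 0.0861]
tool_rot: [0.526, 0.475, -0.521, 0.475]
ft_force: [0.3, 0.5, -0.6]
grip_width: 0.0007
```

{"name": "send_rows", "arguments": {"steps": [[[0, 0, 0.6, 0, 0, 0], [0, 0, 0.4, 0, 0, 0], [-1, 0, 0, 0, 0, 0], [-2, 0, 0, 0, 0, 0], [-2.5, 0, 0, 0, 0, 0], [-1.5, 0, 0, 0, 0, 0], [-0.5, 0, 0, 0, 0, 0], [0, 0, 0, 0, 0, 0]]]}}

```text
time: 10.77
position: [0.5668, -0.1176, 0.1657]
tool_rot: [0.526, 0.475, -0.522, 0.474]
ft_force: [0.5, -0.2, 0.4]
grip_width: 0.0006
```

```bash
python3 - <<'E'
from h import *
rel([.6468,.116,.155],-5.85)
E
python3 look.py h
```

```text
t 10.77 pos [ 0.5668 -0.1176  0.1657] F [ 0.5  -0.22  0.38] w 0.0006
shift cm [  1.21   5.65 -24.03]
turn units [ 0.03 -0.05 -0.03] sign 1
turn units [-29.97   0.05  -0.07] sign -1
```

View pics/sceneh.png

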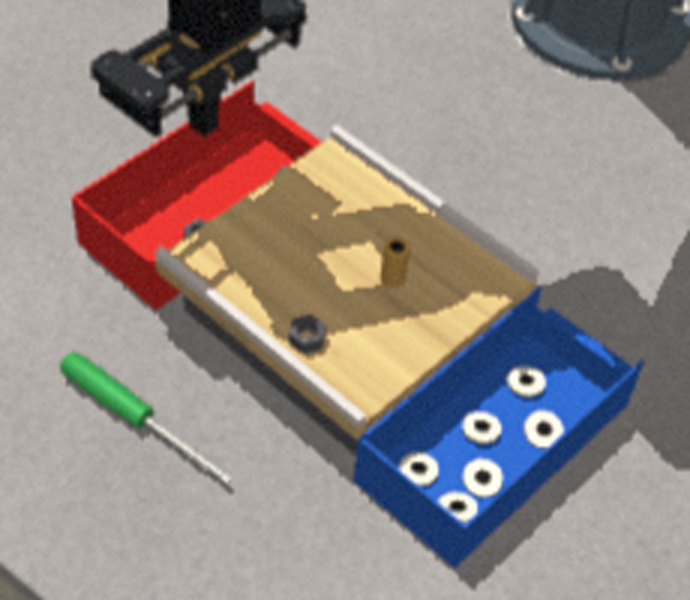

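Nut B is just visible in the red bin at crop (195,230). Next is nut A at (308,335).

{"name": "send_rows", "arguments": {"steps": [[[0, 0.7, -3, 0, 0, 0], [0, 0.7, -3, 0, 0, 0], [0, 0.7, -3, 0, 0, 0], [0, 0.7, -3, 0, 0, 0], [0, 0.7, -3, 0, 0, 0], [0, 0.7, -3, 0, 0, 0], [0, 0.7, -3, 0, 0, 0], [0, 0.5, -2.2, 0, 0, 0]]]}}

```text
time: 11.53
position: [0.6394, 0.1124, 0.154]
tool_rot: [-0.523, -0.478, 0.53, -0.466]
ft_force: [-0.4, 0.2, 1.1]
grip_width: 0.0008
```

{"name": "send_rows", "arguments": {"steps": [[[0, 0, 0, 0, 0, 0], [0, 0, 0, 0, 0, 0]]]}}

```text
time: 11.7
position: [0.6386, 0.1181, 0.1506]
tool_rot: [-0.521, -0.481, 0.529, -0.466]
ft_force: [0.3, 0.8, -0.3]
grip_width: 0.0006
```

```bash
python3 - <<'E'
from h import *
rel([.6464,.115,.086],-5.85)
E
python3 look.py i
```

```text
t 11.7 pos [0.6386 0.1181 0.1506] F [ 0.3   0.82 -0.32] w 0.0006
shift cm [6.44 0.96 0.26]
turn units [-0.01 -0.05  0.23] sign 1
turn units [29.99  0.35  0.08] sign -1
```

View pics/topi.png

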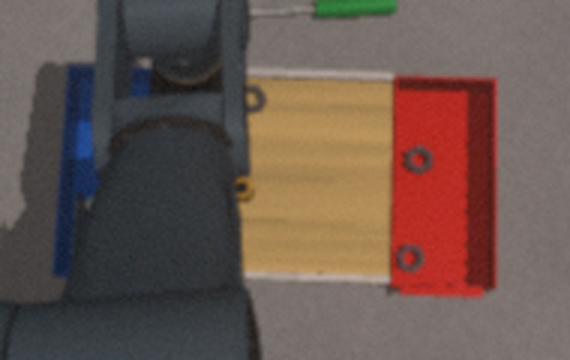

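Two nuts now lie in the red bin, at crop (418,160) and (410,258). The sleeve is at (242,188) and nut A at (253,99).

{"name": "send_rows", "arguments": {"steps": [[[1.2, 0.5, 0, 0, 0, 0.2], [1.5, 0.5, 0, 0, 0, 0], [1.2, 0, 0, 0, 0, 0], [1, 0, 0, 0, 0, 0], [0.8, 0, 0, 0, 0, 0], [0.4, 0, 0, 0, 0, 0], [0, 0, 0, 0, 0, 0]]]}}

```text
time: 12.38
position: [0.6463, 0.1089, 0.0833]
tool_rot: [-0.526, -0.474, 0.529, -0.468]
ft_force: [-0.1, 0.3, 0.6]
grip_width: 0.0005
```

```bash
python3 - <<'E'
from h import *
rel([.6464,.115,.086],-5.85)
E
python3 look.py j
```

```text
t 12.38 pos [0.6463 0.1089 0.0833] F [-0.09  0.3   0.58] w 0.0005
shift cm [-0.27 -0.06 -0.61]
turn units [-0.11 -0.03  0.08] sign 1
turn units [29.89  0.12  0.05] sign -1
```

View pics/scenej.png

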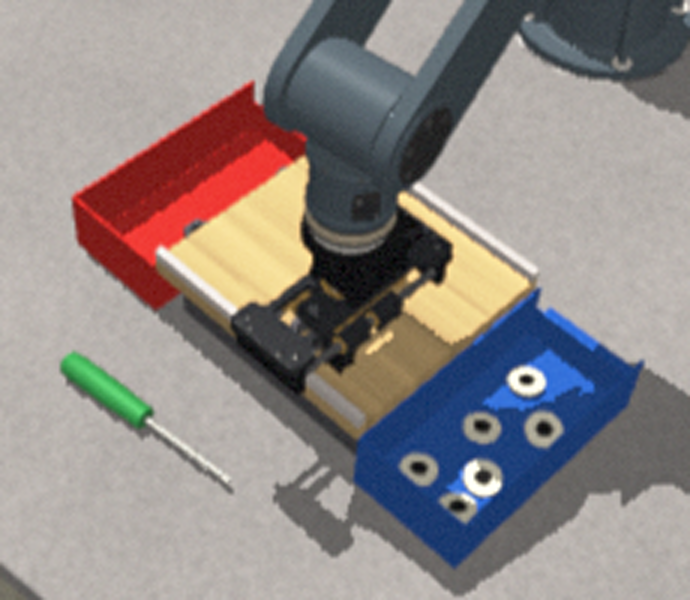

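The fingers are down behind nut A, near the far fence but clear of it. Pushing.

{"name": "send_rows", "arguments": {"steps": [[[-0.2, 0, 0.3, -0.1, 0, 0], [0, 0, 0.4, 0, 0, 0], [0, 0, 0.4, 0, 0, 0], [0, 0, 0.4, 0, 0, 0], [0, 0, 0.4, 0, 0, 0], [0, 0, 0.5, 0, 0, 0], [0, 0, 0.6, 0, 0, 0], [0, 0, 0.7, 0, 0, 0]]]}}

```text
time: 13.15
position: [0.6451, 0.0706, 0.0902]
tool_rot: [0.526, 0.476, -0.523, 0.474]
ft_force: [0.2, 0.1, 0.1]
grip_width: 0.0001
```

Run:
```python
from h import *
rel([.6237,-.108,.086],-5.85)
```

```text
t 13.15 pos [0.6451 0.0706 0.0902] F [0.24 0.06 0.13] w 0.0001
shift cm [ 0.33 -0.36 17.99]
turn units [ 0.03 -0.05 -0.  ] sign 1
turn units [-2.997e+01  1.000e-02 -7.000e-02] sign -1
```

{"name": "send_rows", "arguments": {"steps": [[[0.1, -0.1, 0.7, 0, 0, 0], [0.1, -0.1, 0.7, 0, 0, 0], [0.1, -0.1, 0.7, 0, 0, 0], [0, 0, 0.8, 0, 0, 0], [0, 0, 0.8, 0, 0, 0], [0, 0, 0.8, 0, 0, 0], [0, 0, 0.8, 0, 0, 0], [0, 0, 0.8, 0, 0, 0]]]}}

```text
time: 13.82
position: [0.6352, 0.0036, 0.087]
tool_rot: [0.526, 0.475, -0.523, 0.473]
ft_force: [0.6, 1.4, 0.1]
grip_width: 0.0008
```

```bash
python3 - <<'E'
from h import *
rel([.6237,-.108,.086],-5.85)
E
python3 look.py k
```

```text
t 13.82 pos [0.6352 0.0036 0.087 ] F [0.64 1.39 0.07] w 0.0008
shift cm [ 0.03 -0.02 11.22]
turn units [ 0.02 -0.06 -0.01] sign 1
turn units [-2.998e+01  2.000e-02 -9.000e-02] sign -1
```

View pics/scenek.png

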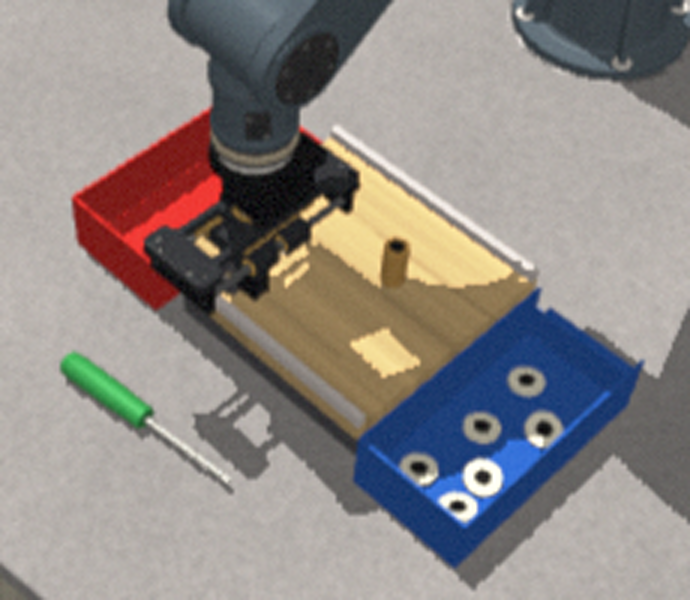

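The board behind the fingers is clear except for the sleeve, so nut A is ahead of them. Continuing off the end, then lifting.

{"name": "send_rows", "arguments": {"steps": [[[0, 0, 0.7, 0, 0, 0], [0, 0, 0.7, 0, 0, 0], [0, 0, 0.7, 0, 0, 0], [0, 0, 0.7, 0, 0, 0], [0, 0, 0.7, 0, 0, 0], [0, 0, 0.7, 0, 0, 0], [0, 0, 0.7, 0, 0, 0], [0, 0, 0.7, 0, 0, 0]]]}}

```text
time: 14.58
position: [0.6291, -0.0564, 0.0868]
tool_rot: [0.526, 0.476, -0.522, 0.473]
ft_force: [0.1, 0.5, 1.2]
grip_width: 0.0001
```

{"name": "send_rows", "arguments": {"steps": [[[0, 0, 0.6, 0, 0, 0], [0, 0, 0.6, 0, 0, 0], [0, 0, 0.6, 0, 0, 0], [0, 0, 0.6, 0, 0, 0], [0, 0, 0.6, 0, 0, 0], [0, 0, 0.6, 0, 0, 0], [0, 0, 0.6, 0, 0, 0], [0, 0, 0.6, 0, 0, 0]]]}}

```text
time: 15.25
position: [0.6231, -0.1111, 0.0858]
tool_rot: [0.526, 0.475, -0.523, 0.473]
ft_force: [0.4, 0.5, -0.3]
grip_width: 0.0009
```

Run:
```python
from h import *
rel([.6237,-.112,.086],-5.85)
```

```text
t 15.25 pos [ 0.6231 -0.1111  0.0858] F [ 0.41  0.49 -0.29] w 0.0009
shift cm [-0.02  0.07  0.09]
turn units [ 0.02 -0.05 -0.  ] sign 1
turn units [-29.98   0.    -0.07] sign -1
```

{"name": "send_rows", "arguments": {"steps": [[[-1, 0, 0, 0, 0, 0], [-2.5, 0, 0, 0, 0, 0], [-3, 0, 0, 0, 0, 0], [-3, 0, 0, 0, 0, 0], [-3, 0, -1, 0, 0, 0], [0, 0, -3, 0, 0, 0], [0, 0, -3.5, 0, 0, 0], [0, 0, -3.5, 0, 0, 0]]]}}

```text
time: 15.92
position: [0.6356, -0.0094, 0.2221]
tool_rot: [0.529, 0.471, -0.526, 0.471]
ft_force: [0.8, -0.0, 0.9]
grip_width: 0.0001
```

{"name": "send_rows", "arguments": {"steps": [[[0, 0, -3.5, 0, 0, 0], [0, 0, -3.5, 0, 0, 0], [0, 0, -3.5, 0, 0, 0], [0, 0, -3, 0, 0, 0], [0, 0, -1, 0, 0, 0], [0, 0, 0, 0, 0, 0], [0, 0, 0, 0, 0, 0], [0, 0, 0, 0, 0, 0]]]}}

```text
time: 16.58
position: [0.6519, 0.1485, 0.2308]
tool_rot: [0.53, 0.471, -0.521, 0.475]
ft_force: [-0.5, -0.0, 0.0]
grip_width: 0.0004
```

```bash
python3 look.py l
python3 - <<'E'
from h import *
rel([.6237,-.112,.086])
for n in ['top','scene']:
    d0=np.load(n+'0.npy');P0=cloud(n,d0);p,d=camera(n);P=cloud(n,d)
    if n=='top': cv2.imwrite('pics/topfull.png',p[:,:,::-1])
    z=P[...,2]
    for k,m in {'sleeve':(z>.098)&(z<.14)&(P[...,0]>.5)&(P[...,0]<.57)&(P[...,1]>.05)&(P[...,1]<.125),
       'nuts':(p.max(2)<110)&(z>.008)&(z<.065)&(P[...,0]>.41)&(P[...,0]<.65)&(P[...,1]<-.09)&(P[...,1]>-.2)}.items():
        _,lab,st,ce=cv2.connectedComponentsWithStats(m.astype(np.uint8))
        for i in range(1,len(st)):
            if st[i,4]>8: q=P[lab==i];print(n,k,st[i,4],ce[i].round(),'med',np.median(q,0).round(4),'max z',q[:,2].max().round(3))
    # sleeve at start with same mask
    z0=P0[...,2];m=(z0>.098)&(z0<.14)&(P0[...,0]>.5)&(P0[...,0]<.57)&(P0[...,1]>.05)&(P0[...,1]<.125);print(' start sleeve',np.median(P0[m],0).round(4))
E
```

```text
t 16.68 pos [0.652  0.1476 0.2307] F [ 0.43 -0.49 -0.27] w 0.0006
shift cm [14.32 -0.21 26.2 ]
top sleeve 43 [301. 233.] med [0.5318 0.0838 0.1251] max z 0.132
top nuts 23 [375. 199.] med [ 0.6484 -0.1855  0.0381] max z 0.065
top nuts 34 [357. 207.] med [ 0.6249 -0.1213  0.0195] max z 0.027
top nuts 28 [359. 223.] med [ 0.5682 -0.122   0.0205] max z 0.026
top nuts 51 [382. 253.] med [ 0.4535 -0.195   0.0162] max z 0.038
top nuts 23 [356. 256.] med [ 0.4513 -0.1032  0.0193] max z 0.025
 start sleeve [0.5315 0.084  0.1247]
scene nuts 9 [294. 175.] med [ 0.5714 -0.1328  0.0201] max z 0.022
 start sleeve [0.5423 0.0901 0.1216]
```

View pics/topfull.png

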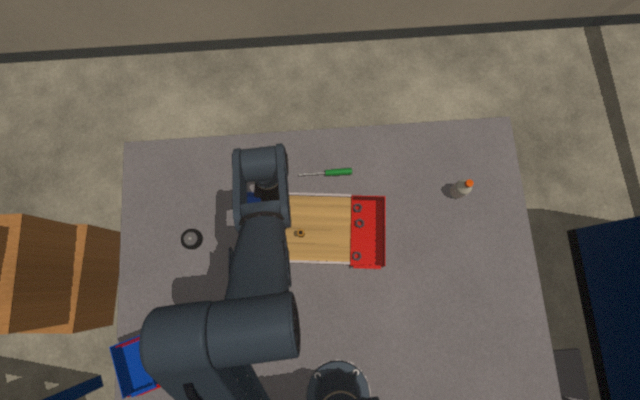

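View pics/scenel.png

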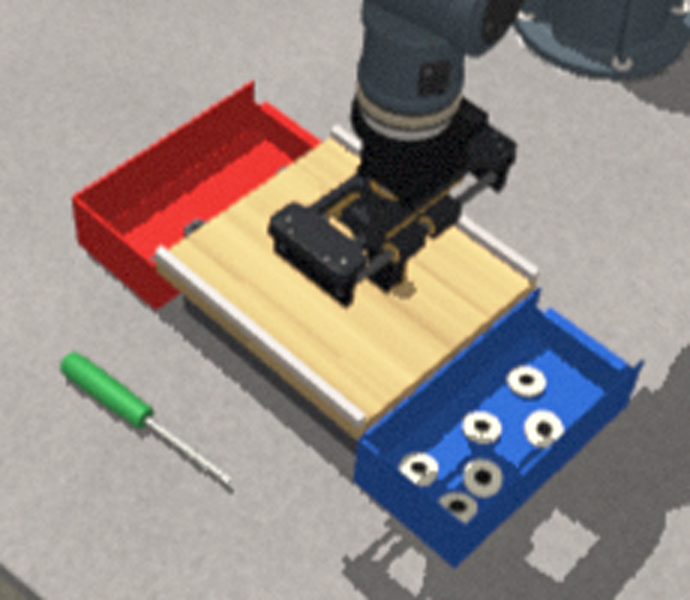

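The full top view shows all three nuts lying flat in the red bin, at (357,207), (359,223) and (356,256), with tops at about 20 mm. The sleeve has not moved (under 1 mm), and the bottle, wheel and driver are where they started.

```bash
python3 -c "
from rig import *
print(hand_in())"
```

```text
the job is handed in; nothing more can be done
None
```

I swept the three nuts one at a time with the closed fingertips, off the board's −y end and into the red bin. I handed the job in at about 17 s of the 64 s allowed.

- **Nuts:** the last top view shows all three lying flat in the red bin, with tops about 20 mm above the bench, well below the rim. The readings I took between moves gave wrist forces of only a few newtons. I did not measure the finger-to-nut contact force directly.
- **Sleeve:** it stands where it was, and the top camera puts it within 1 mm of its start. The scene camera could not confirm this, because the gripper was in front of the sleeve in its last picture.
- **Bottle, wheel and screwdriver:** all three look unmoved in the last top view, judged by eye and not measured.
- **Robot:** it finished clear of everything, with the fingertips at z = 0.23 m.

The top and scene cameras disagreed by about 5 mm in x. A wrist-camera measurement settled the lanes and the board angle of about −5.9°.

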